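# Clip a drive logic board into the inspection holder

### The arm

A 7-joint arm with a two-finger parallel gripper is mounted at the origin on a cart in front of the work surface, level with it; the furniture and walls round the work are solid. World frame = base frame: x ahead of the robot, y to its left, z up, the work surface at z = 0. Lengths are in m, angles in rad, forces in N, time in s.
With the tool pointing down it reaches from about 0.425 to 1.025 m from the base axis. Payload 9.4 kg.
Tool frame: the origin (TCP) lies at the very end of the fingers, on their centre line; the grasp point (between the pads) lies 19 mm behind it; z points along the fingers, y is the line along which they close (so a half turn about z gives the same grasp; the last joint's range is limited). The gripper opens to 85 mm and grips with 20 to 120 N. Pads are 22 mm wide; open, the fingers measure 114 mm over their backs; the gripper's body (76 mm by 85 mm) begins 54 mm behind the grasp point. The pads swing forward as they close: fully open they stand 13 mm farther back than shut.
Start: joints at [1.185, 0.599, -0.003, 1.599, 0.002, 0.943, -0.08], TCP at [0.22, -0.691, 0.231] pointing down, gripper open.
Joint ranges: [-2.57, 2.57], [-0.35, 1.97], [-1.29, 1.29], [0.11, 2.56], [-1.05, 4.19], [0.11, 1.86], [-2.63, 2.63]. Speed limits (rad/s): [2.22, 2.22, 3.01, 3.01, 3.14, 3.14, 3.14].

### API

Orientations are given as [roll, pitch, yaw] about the fixed x, y, z axes, in that order (R = Rz(yaw) Ry(pitch) Rx(roll)).
In Python, from plant import telemetry, vision, arm gives the robot as it stands.
- The arm moves only by the tool apply_moves, never from a script. Its argument "increments" is a list of rows, each an object of numbers: "dx", "dy", "dz": the shift along the tool's x, y, z in m; "spin": the turn about the tool's z in degrees; "gripper": the finger opening in m, from 0 to 0.0854. A call has exactly 10 rows; each row shifts and turns the commanded pose from where the row before left it, along the tool's axes as they then stand; what a row does not reach is not made up. A row lasts 1/10 s, in which the tool goes at most 50 mm and 8.59 degrees, less where a joint would pass 70% of its speed; a pose out of reach is approached as far as the arm can. A call is refused whole if a number of a shift passes 0.05 or a number of a turn 8.59, either way. A call with a gripper value outside its range is refused whole. The fingers move at their own pace and stop on an object; "newtons" is the grip in N (left out, the last holds). Time passes only in rows, so rows that do not move let the fingers close, or fill a call up. It gives the time, the measured TCP pose, the force, the opening and the grip force at its end, in the units of the state.
- telemetry.get_obs(): the state, without advancing time (a new reading comes with each control period).
- vision.grab_frame(name): name is "scene" or "top"; returns a dict with "img" (400x640x3 uint8, red, green, blue), "depth" (400x640 float32, m along the optical axis (not along the pixel's ray), 0 where there is no reading), "camera_matrix" (3x3 intrinsics, pixels), "T" (4x4, takes a point from camera to world coordinates). Camera axes: x right, y down, z forward; pixel columns grow to the right and rows downward; lengths in m; the calibration is good to about 2 mm. A picture is of the moment at which its call begins.
- arm.job_done(): hands the job in; it is judged then, once.
The state is a dict: "time": time; "joint_pos": joint angles; "qvel": joint speeds; "tau": joint torques, N m; "tcp_pos": TCP position; "tcp_rot": TCP orientation; "contact_force": force on the tool from outside, world axes, zero at the start; "wrist_torque": the same for the moment, N m; "grip_width": opening from 0.0 (shut) to 1.0 (fully open); "gripper_force": force on a finger pad.
Only numpy, scipy, OpenCV 4.12 (cv2) and the standard library are available. Lean on these libraries where they do the work, as an engineer would, in place of code of your own. Each camera call takes 0.05 s, during which the arm holds its last target. There are 200 camera calls.

### The job

Pick up the green logic board and use its long edge to draw back the holder's sprung curved arm, not as far as its hard stop. Set the board flat on the plate, bring its connector side square against both shoulders of the fixed edge by feel, and while it bears on them slide it along to the end stop and press it there gently, with about 6 N for half a second, forcing it hard against neither. Then let go so that the arm clips it in place, and leave the things lying round about undisturbed.

Things in the scene. Friction and masses are not known exactly. Their poses are not given: they have to be found in the camera images.
- logic_board: Green circuit board, a slab 57 mm wide (x -30 to +27 mm), 98 mm long (y -49 to +49 mm) and 7 mm thick, about 45 g, with a black connector strip 10 mm high along its +x long edge (x 16 to 27 mm). Origin on the underside, z up. Lies on the bench left of the holder; can be gripped across the 57 mm width near the middle of its length.
- holder: Dark steel plate, 146 x 190 x 8 mm, fixed on the bench at varying place and yaw. Origin on the bench under the seat; plate spans x -80 to +66, y -117 to +73 mm, its top is at z 8 mm. Its +x side carries the fixed edge, +y end the end stop, the -x, -y corner the pivot of the sprung arm.
- seat (a point): Point on the plate's top, axes as the holder's. The seated board has the holder's yaw; its origin lies at y 0 (its +y end at +49 mm) and somewhere at x -5 to +5 mm, as the fixed edge happens to be clamped. The roller then bears on the board's -x side at about y -40 mm. From x -8 mm the board clears the edge in every case.
- fixed_edge: Two low steel shoulders in line, 5 mm high, 26 mm deep, 18 mm long, at y -38 and +38 mm (58 mm finger gap between), clamped together in guides, immovable by hand. This is the guides' pose (origin and axes as the seat); it does not tell where the shoulders are clamped: their bearing face lies anywhere from x +22 to +32 mm and is found by feel.
- end_stop: Low steel stop block, 5 mm high, x -19 to +7 mm; its bearing face is at y +49 mm from this origin (which is the seat point, axes as the holder's).
- clip_arm (a joint): Angle (rad) of the sprung curved steel arm about an upright pivot at x -58, y -100 mm from the seat. 0 at rest: its nose then stands 11 mm inside the board's mean seat. 0.11 to 0.29 with the board clipped, 0.6 is its hard stop; it grows as the nose is pushed toward -x (away from the fixed edge). The spring pushes the nose with about 3 N at rest, 5 N at 0.2 and 8 N at 0.5.
- clip_nose: White upright plastic roller, the arm's nose, free about its own axis (it rubs on a board lowered along it), 10 mm thick, 0 to 21 mm above the plate's top; origin at its foot. It stands at x -23, y -46 mm from the seat at rest and near x -35, y -40 mm with the board clipped. The curved bar (6 mm) behind it is at 14 mm above the plate and bows away from the board.
- petri_dish: Bystander: clear round dish, 61 mm across, 13 mm high, beyond and left of the holder. Origin under its centre.
- driver_red: Bystander: small red screwdriver, 143 mm long, 16 mm thick, right of the holder. Origin under its middle.
- steel_lid: Bystander: round grey metal lid, 46 mm across, 14 mm high, beyond the board. Origin under its centre.

How it is judged:
On the way, in this order (a step that is already met when the one before it is completed fails the run):
1. the board bears on the arm's nose and has drawn the arm back (contact force between logic_board and clip_nose above 1.5 N and value of joint clip_arm above 0.12 rad), for 0.1 s.
2. flat on the plate and bearing on the fixed edge (over 1.5 N), the board is pressed against the end stop with 3 to 11 N (contact force between logic_board and end_stop between 3 and 11 N and z of logic_board in the frame of seat below 0.003 m and contact force between logic_board and fixed_edge above 1.5 N), for 0.3 s.
At the end, for the whole second after the job is handed in: The board lies flat (1.8 mm), square to the holder (2 degrees), end within 1.8 mm of the stop, connector side bearing on the fixed edge (over 1.5 N, origin within 6.5 mm of the seat in x), clipped by the nose (over 1.5 N, arm 0.07 to 0.33 rad), at rest, released (x of logic_board in the frame of seat between -0.0065 and 0.0065 m and y of logic_board in the frame of seat between -0.0018 and 0.0018 m and z of logic_board in the frame of seat between -0.0018 and 0.0018 m and angle between logic_board's own z axis and vertical below 0.035 rad and angle between the x axis of logic_board and the x axis of holder, either way round below 0.035 rad and contact force between logic_board and clip_nose above 1.5 N and value of joint clip_arm between 0.07 and 0.33 rad and linear speed of logic_board below 0.01 m/s and contact force between logic_board and fixed_edge above 1.5 N); the robot touches nothing.
It fails at once if the board is pressed hard on the end stop (over 16 N) (contact force between logic_board and end_stop above 16 N).
It fails at once if the board is pressed hard on the fixed edge (over 18 N) (contact force between logic_board and fixed_edge above 18 N).
It fails at once if the arm is strained to its hard stop (over 0.55 rad) (value of joint clip_arm above 0.55 rad).
It fails at once if a bystander is disturbed (moved over 15 mm) (distance of any of petri_dish, driver_red, steel_lid from where it was at the start of the episode above 0.015 m).
It also fails if it takes over 64 s, if anything falls off the work surface, if the arm or the gripper's body presses on something with over 40 N, if the wrist force passes 120 N, or if a joint passes its speed limit or range.

## Working session

There is one attempt and no reset: what is moved stays moved. The work goes in short steps, Python scripts to look and compute and a tool call to move; the robot and the scene stay as the last step left them, time stands still between calls to the robot, and variables do not carry over. Pictures are saved under pics/ and viewed, at most 10 in all, crops included, and the job is handed in when it is done.

Besides the shell and the picture viewer there is one more tool, called by a JSON object that holds its "op" and its "data", one argument or row to a line. apply_moves: Moves the arm, as the interface text tells. Its arguments: {"type":"object","properties":{"increments":{"type":"array"},"newtons":{"type":"number"}},"required":["increments"]}

```bash
mkdir -p pics; ls; cat > h.py <<'E'
import numpy as np,cv2
from plant import telemetry,vision,arm
def grab(n,save=None):
    f=vision.grab_frame(n)
    if save: cv2.imwrite(f'pics/{save}.png',cv2.cvtColor(f['img'],cv2.COLOR_RGB2BGR))
    return f
def ray(f,uv,z):
    uv=np.atleast_2d(np.asarray(uv,float)); K=f['camera_matrix'];T=f['T']
    d=np.c_[(uv-K[[0,1],2])/K[[0,1],[0,1]],np.ones(len(uv))]@T[:3,:3].T
    o=T[:3,3]; return o+d*((z-o[2])/d[:,2])[:,None]
E
python3 - <<'E'
from h import *
for n in('scene','top'):
    f=grab(n,n+'0'); np.savez(f'{n}0.npz',**f); print(n,f['T'].round(3).tolist(),f['camera_matrix'].tolist())
o=telemetry.get_obs(); print({k:np.round(v,3).tolist() for k,v in o.items()})
E
```

```text
pics
scene [[-0.643, -0.585, 0.494, -0.12], [-0.765, 0.477, -0.433, 0.616], [0.018, -0.657, -0.754, 1.109], [0.0, 0.0, 0.0, 1.0]] [[455.8690051047358, 0.0, 322.1810043236612], [0.0, 455.8690051047358, 194.36521049546585], [0.0, 0.0, 1.0]]
top [[0.01, -0.995, 0.096, 0.49], [-1.0, -0.012, -0.021, 0.009], [0.022, -0.096, -0.995, 1.014], [0.0, 0.0, 0.0, 1.0]] [[385.3591317579857, 0.0, 316.0131964446661], [0.0, 385.3591317579857, 193.2047083361483], [0.0, 0.0, 1.0]]
{'time': 0.1, 'joint_pos': [1.185, 0.6, -0.003, 1.6, 0.002, 0.943, -0.08], 'qvel': [0.001, -0.002, 0.0, -0.002, -0.002, 0.001, 0.001], 'tau': [0.005, -77.799, 1.57, -25.862, 0.013, 0.005, 0.0], 'tcp_pos': [0.22, -0.69, 0.23], 'tcp_rot': [-3.14, 0.0, 0.309], 'contact_force': [0.659, 0.088, 0.351], 'wrist_torque': [0.045, -0.036, 0.012], 'gripper_force': 0.0, 'grip_width': 0.998}
```

View pics/top0.png

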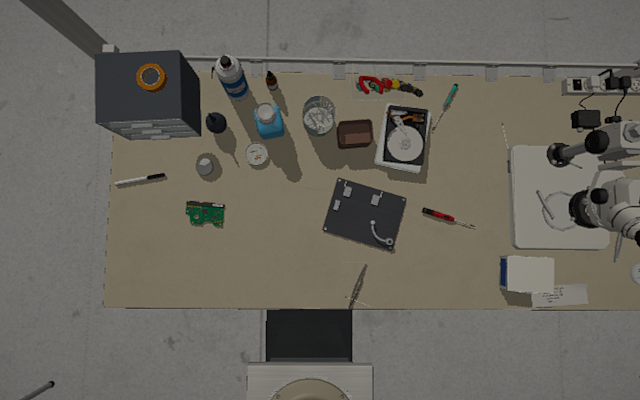

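View pics/scene0.png

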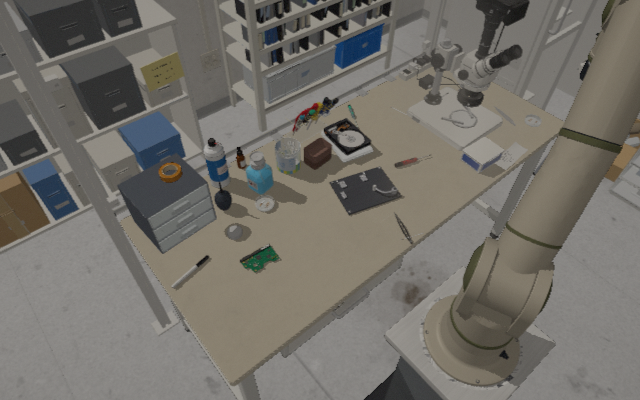

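```bash
python3 - <<'E'
import cv2
a=cv2.imread('pics/top0.png')
b=cv2.resize(a[190:240,170:250],None,fx=5,fy=5,interpolation=cv2.INTER_CUBIC)
c=cv2.resize(a[172:256,316:416],None,fx=4,fy=4,interpolation=cv2.INTER_CUBIC)
import numpy as np
o=np.zeros((340,800,3),np.uint8); o[:250,:400]=b; o[:336,400:800]=c
cv2.imwrite('pics/crop1.png',o)
E
```

```text
(no output)
```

View pics/crop1.png

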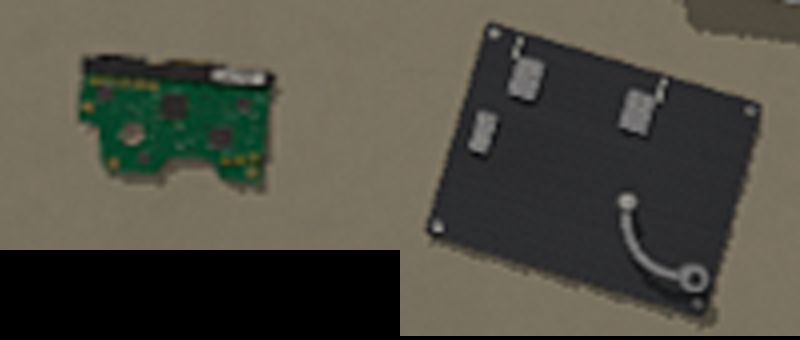

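```bash
cat >> h.py <<'E'
def rect_mask(m,f,z,pick):
    m=cv2.morphologyEx(m.astype(np.uint8),cv2.MORPH_CLOSE,np.ones((5,5)))
    cs,_=cv2.findContours(m,cv2.RETR_EXTERNAL,cv2.CHAIN_APPROX_NONE)
    c=min((c for c in cs if cv2.contourArea(c)>80),key=lambda c:np.linalg.norm(c.mean((0,1))-pick))
    p=ray(f,c[:,0,:],z)[:,:2]
    r=cv2.minAreaRect((p*1000).astype(np.float32)); return c,p,r
E
python3 - <<'E'
from h import *
f=dict(np.load('top0.npz')); hsv=cv2.cvtColor(f['img'],cv2.COLOR_RGB2HSV); H,S,V=[hsv[...,i].astype(int) for i in range(3)]
roi=np.zeros(H.shape,bool)
r1=roi.copy(); r1[190:240,175:245]=1; r2=roi.copy(); r2[174:254,316:412]=1
print(hsv[210,205],hsv[205,190],hsv[235,180],hsv[215,350],hsv[180,330])
d=f['depth']; print('depth z check')
def wz(u,v):
    K=f['camera_matrix'];z=d[v,u];return (f['T']@[ (u-K[0,2])/K[0,0]*z,(v-K[1,2])/K[1,1]*z,z,1])[:3].round(4)
for uv in[(205,213),(196,204),(215,206),(235,225),(350,215),(348,191),(376,200),(373,222),(389,241),(337,204)]: print(uv,wz(*uv))
bm=((H>45)&(H<95)&(S>60)|(V<60))&r1
hm=(V<75)&r2
for m,z,pk in((bm,.007,(205,213)),(hm,.008,(365,213))):
    c,p,r=rect_mask(m,f,z,pk); print(r,cv2.boxPoints(r).round(1).tolist())
# features in holder
fm=(V>110)&(S<60)&r2
n,l,s,ce=cv2.connectedComponentsWithStats(fm.astype(np.uint8))
for i in range(1,n):
    if s[i,4]>5: print(s[i],ce[i].round(1),ray(f,ce[i],.013).round(4))
E
```

```text
[ 0 29 44] [ 39 138  63] [ 20  53 120] [120  11  45] [ 21  56 122]
depth z check
(205, 213) [0.5321 0.2759 0.0049]
(196, 204) [0.5551 0.2992 0.0079]
(215, 206) [0.5502 0.2491 0.0114]
(235, 225) [0.5018 0.198  0.0008]
(350, 215) [ 0.5308 -0.1021  0.0067]
(348, 191) [ 0.5932 -0.0959  0.0142]
(376, 200) [ 0.5704 -0.1693  0.0142]
(373, 222) [ 0.5126 -0.1583  0.0309]
(389, 241) [ 0.4648 -0.1983  0.0338]
(337, 204) [ 0.5588 -0.0673  0.0144]
((531.0244140625, 277.17626953125), (97.8333740234375, 59.301177978515625), 85.5443115234375) [[497.70001220703125, 230.6999969482422], [556.7999877929688, 226.10000610351562], [564.4000244140625, 323.6000061035156], [505.29998779296875, 328.20001220703125]]
((533.0805053710938, -142.06219482421875), (195.4208221435547, 147.27560424804688), 74.00841522216797) [[435.3999938964844, -215.6999969482422], [576.9000244140625, -256.29998779296875], [630.7999877929688, -68.4000015258789], [489.20001220703125, -27.799999237060547]]
[ 316  174   96   80 3170] [360.1 213.4] [[ 0.5349 -0.1278  0.013 ]]
[344 187   7  10  44] [346.9 191.1] [[ 0.5929 -0.0932  0.013 ]]
[372 195   7  10  46] [374.8 199.7] [[ 0.5713 -0.1664  0.013 ]]
[334 200   5  10  28] [336.1 204.8] [[ 0.5568 -0.0651  0.013 ]]
[371 221   4   3  10] [372.2 222. ] [[ 0.513  -0.1592  0.013 ]]
[372 226  13  15  20] [376.4 234.4] [[ 0.481  -0.1699  0.013 ]]
[387 239   5   3   7] [388.4 239.4] [[ 0.4683 -0.2013  0.013 ]]
```

The top view shows the board at about (205,213) with its connector strip on the far side (+x). The holder is at (365,213), yaw about -16°, with its shoulders at (347,191) and (375,200), stop at (336,205) and nose at (372,222). I'm setting out along a path clear of the microscope.

{"op": "apply_moves", "data": {
  "increments": [
    {"dx":0.015,"dy":-0.02,"gripper":0.072},
    {"dx":0.026,"dy":-0.037},
    {"dx":0.026,"dy":-0.037},
    {"dx":0.026,"dy":-0.037},
    {"dx":0.026,"dy":-0.037},
    {"dx":0.026,"dy":-0.037},
    {"dx":0.026,"dy":-0.037},
    {"dx":0.026,"dy":-0.037},
    {"dx":0.026,"dy":-0.037},
    {"dx":0.026,"dy":-0.037}
  ],
  "newtons": 40
}}

```text
schema error: expected keys dx, dy, dz, spin, gripper
```

```bash
cat > g.py <<'E'
# usage: g.py x y z yawdeg : remaining move from current measured pose, in tool axes
from h import *; import sys
o=telemetry.get_obs(); p=np.array(o['tcp_pos']); R,P,Y=o['tcp_rot']; t=np.array([float(a) for a in sys.argv[1:4]]); yd=float(sys.argv[4])
w=t-p; c,s=np.cos(Y),np.sin(Y)
print('t',o['time'],'tcp',p.round(4),'yaw',round(np.degrees(Y),2),'rp',round(R,4),round(P,4),'F',np.round(o['contact_force'],2),'M',np.round(o['wrist_torque'],2),'gw',round(o['grip_width'],3),round(o['gripper_force'],1),'q7',round(o['joint_pos'][6],2))
print('dx %.4f dy %.4f dz %.4f spin %.2f'%(w[0]*c+w[1]*s,w[0]*s-w[1]*c,-w[2],np.degrees(Y)-yd))
E
python3 g.py .48 .02 .2 85.5
```

```text
t 0.1 tcp [ 0.2202 -0.6903  0.2305] yaw 17.7 rp -3.1402 0.0001 F [0.66 0.09 0.35] M [ 0.04 -0.04  0.01] gw 0.998 0.0 q7 -0.08
dx 0.4634 dy -0.5977 dz 0.0305 spin -67.80
```

All five keys are needed in every row.

{"op": "apply_moves", "data": {
  "increments": [
    {"dx":0.015,"dy":-0.02,"dz":0,"spin":0,"gripper":0.072},
    {"dx":0.026,"dy":-0.037,"dz":0,"spin":0,"gripper":0.072},
    {"dx":0.026,"dy":-0.037,"dz":0,"spin":0,"gripper":0.072},
    {"dx":0.026,"dy":-0.037,"dz":0,"spin":0,"gripper":0.072},
    {"dx":0.026,"dy":-0.037,"dz":0,"spin":0,"gripper":0.072},
    {"dx":0.026,"dy":-0.037,"dz":0,"spin":0,"gripper":0.072},
    {"dx":0.026,"dy":-0.037,"dz":0,"spin":0,"gripper":0.072},
    {"dx":0.026,"dy":-0.037,"dz":0,"spin":0,"gripper":0.072},
    {"dx":0.026,"dy":-0.037,"dz":0,"spin":0,"gripper":0.072},
    {"dx":0.026,"dy":-0.037,"dz":0,"spin":0,"gripper":0.072}
  ],
  "newtons": 40
}}

```text
time: 1.1
tcp_pos: [0.3504, -0.2769, 0.2312]
tcp_rot: [-3.142, 0.0, 0.309]
contact_force: [0.3, -0.2, 0.9]
grip_width: 0.842
gripper_force: 0.0
```

```bash
python3 g.py .48 .04 .2 85.5
```

```text
t 1.1 tcp [ 0.3504 -0.2769  0.2312] yaw 17.69 rp -3.1416 0.0 F [ 0.3  -0.23  0.88] M [-0.04  0.08  0.08] gw 0.842 0.0 q7 -0.75
dx 0.2198 dy -0.2626 dz 0.0312 spin -67.81
```

{"op": "apply_moves", "data": {
  "increments": [
    {"dx":0.022,"dy":-0.026,"dz":0.003,"spin":0,"gripper":0.072},
    {"dx":0.022,"dy":-0.026,"dz":0.003,"spin":0,"gripper":0.072},
    {"dx":0.022,"dy":-0.026,"dz":0.003,"spin":0,"gripper":0.072},
    {"dx":0.022,"dy":-0.026,"dz":0.003,"spin":0,"gripper":0.072},
    {"dx":0.022,"dy":-0.026,"dz":0.003,"spin":0,"gripper":0.072},
    {"dx":0.022,"dy":-0.026,"dz":0.003,"spin":0,"gripper":0.072},
    {"dx":0.022,"dy":-0.026,"dz":0.003,"spin":0,"gripper":0.072},
    {"dx":0.022,"dy":-0.026,"dz":0.003,"spin":0,"gripper":0.072},
    {"dx":0.022,"dy":-0.026,"dz":0.003,"spin":0,"gripper":0.072},
    {"dx":0.022,"dy":-0.026,"dz":0.003,"spin":0,"gripper":0.072}
  ]
}}

```text
time: 2.1
tcp_pos: [0.4811, 0.0372, 0.201]
tcp_rot: [3.142, 0.0, 0.309]
contact_force: [0.1, -0.3, 0.4]
grip_width: 0.845
gripper_force: 0.0
```

```bash
python3 g.py .532 .277 .1 85.5
```

```text
t 2.1 tcp [0.4811 0.0372 0.201 ] yaw 17.69 rp 3.1416 0.0004 F [ 0.08 -0.34  0.4 ] M [-0.02 -0.01  0.02] gw 0.845 0.0 q7 -1.55
dx 0.1214 dy -0.2130 dz 0.1010 spin -67.81
```

{"op": "apply_moves", "data": {
  "increments": [
    {"dx":0.02,"dy":-0.035,"dz":0.008,"spin":0,"gripper":0.072},
    {"dx":0.02,"dy":-0.035,"dz":0.008,"spin":0,"gripper":0.072},
    {"dx":0.02,"dy":-0.035,"dz":0.008,"spin":0,"gripper":0.072},
    {"dx":0.02,"dy":-0.035,"dz":0.008,"spin":0,"gripper":0.072},
    {"dx":0.02,"dy":-0.035,"dz":0.008,"spin":0,"gripper":0.072},
    {"dx":0.021,"dy":-0.038,"dz":0.008,"spin":0,"gripper":0.072},
    {"dx":0,"dy":0,"dz":0,"spin":-8.5,"gripper":0.072},
    {"dx":0,"dy":0,"dz":0,"spin":-8.5,"gripper":0.072},
    {"dx":0,"dy":0,"dz":0,"spin":-8.5,"gripper":0.072},
    {"dx":0,"dy":0,"dz":0,"spin":-8.5,"gripper":0.072}
  ]
}}

```text
time: 3.1
tcp_pos: [0.5311, 0.2756, 0.1529]
tcp_rot: [-3.141, 0.001, 0.909]
contact_force: [0.5, -0.8, 0.0]
grip_width: 0.845
gripper_force: 0.0
```

{"op": "apply_moves", "data": {
  "increments": [
    {"dx":0,"dy":0,"dz":0.008,"spin":-8.5,"gripper":0.072},
    {"dx":0,"dy":0,"dz":0.008,"spin":-8.5,"gripper":0.072},
    {"dx":0,"dy":0,"dz":0.008,"spin":-8.5,"gripper":0.072},
    {"dx":0,"dy":0,"dz":0.008,"spin":-8.3,"gripper":0.072},
    {"dx":0,"dy":0,"dz":0.008,"spin":0,"gripper":0.072},
    {"dx":0,"dy":0,"dz":0.006,"spin":0,"gripper":0.072},
    {"dx":0,"dy":0,"dz":0,"spin":0,"gripper":0.072},
    {"dx":0,"dy":0,"dz":0,"spin":0,"gripper":0.072},
    {"dx":0,"dy":0,"dz":0,"spin":0,"gripper":0.072},
    {"dx":0,"dy":0,"dz":0,"spin":0,"gripper":0.072}
  ]
}}

```text
time: 4.1
tcp_pos: [0.5315, 0.2758, 0.1077]
tcp_rot: [3.141, -0.0, 1.492]
contact_force: [0.0, 0.0, -0.2]
grip_width: 0.843
gripper_force: 0.0
```

```bash
python3 g.py .532 .277 .03 85.5; python3 - <<'E'
from h import *
a=grab('scene'); np.savez('s1.npz',**a)
T=np.linalg.inv(a['T']);K=a['camera_matrix']
q=K@(T@[.532,.277,.05,1])[:3]; u,v=(q[:2]/q[2]).astype(int); print(u,v)
c=cv2.resize(a['img'][v-60:v+60,u-70:u+70,::-1],None,fx=5,fy=5,interpolation=cv2.INTER_CUBIC); cv2.imwrite('pics/s1.png',c)
E
```

```text
t 4.1 tcp [0.5315 0.2758 0.1077] yaw 85.47 rp 3.141 -0.0002 F [ 0.05  0.01 -0.2 ] M [-0.02 -0.01  0.03] gw 0.843 0.0 q7 -1.08
dx 0.0013 dy 0.0004 dz 0.0777 spin -0.03
257 249
```

View pics/s1.png

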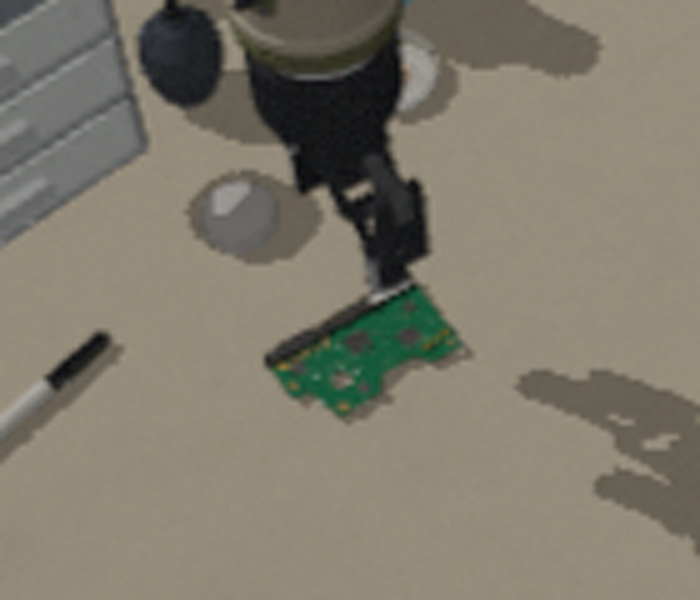

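The gripper stands above the board's middle, with its strip from about (268,360) to (410,285) in the crop. Next I check the strip ends by ray and descend.

```bash
python3 - <<'E'
from h import *
f=dict(np.load('s1.npz')); print(ray(f,[(240.6,261),(269.5,246)],.010).round(4))
f=dict(np.load('scene0.npz')); hsv=cv2.cvtColor(f['img'],cv2.COLOR_RGB2HSV); H,S,V=[hsv[...,i].astype(int) for i in range(3)]
r=np.zeros(H.shape,bool); r[235:280,232:290]=1
print(rect_mask(((H>45)&(H<95)&(S>60)|(V<55))&r,f,.007,(258,258))[2])
r[:]=0; r[160:220,325:410]=1
print(rect_mask((V<75)&r,f,.008,(365,190))[2])
E
```

```text
[[0.5547 0.3247 0.01  ]
 [0.5447 0.2318 0.01  ]]
((529.4946899414062, 278.68524169921875), (96.70819854736328, 59.34006118774414), 86.00052642822266)
((530.7322998046875, -136.95401000976562), (188.64517211914062, 148.2525634765625), 73.98324584960938)
```

{"op": "apply_moves", "data": {
  "increments": [
    {"dx":0,"dy":0,"dz":0.01,"spin":0,"gripper":0.072},
    {"dx":0.001,"dy":0,"dz":0.01,"spin":0,"gripper":0.072},
    {"dx":0,"dy":0,"dz":0.01,"spin":0,"gripper":0.072},
    {"dx":0,"dy":0,"dz":0.01,"spin":0,"gripper":0.072},
    {"dx":0,"dy":0,"dz":0.01,"spin":0,"gripper":0.072},
    {"dx":0,"dy":0,"dz":0.01,"spin":0,"gripper":0.072},
    {"dx":0,"dy":0,"dz":0.01,"spin":0,"gripper":0.072},
    {"dx":0,"dy":0,"dz":0.01,"spin":0,"gripper":0.072},
    {"dx":0,"dy":0,"dz":0.006,"spin":0,"gripper":0.072},
    {"dx":0,"dy":0,"dz":0.004,"spin":0,"gripper":0.072}
  ]
}}

```text
time: 5.15
tcp_pos: [0.5312, 0.2765, 0.0165]
tcp_rot: [-3.141, 0.0, 1.492]
contact_force: [-0.1, 0.1, 0.4]
grip_width: 0.844
gripper_force: 0.0
```

{"op": "apply_moves", "data": {
  "increments": [
    {"dx":0,"dy":0,"dz":0.003,"spin":0,"gripper":0.072},
    {"dx":0,"dy":0,"dz":0.003,"spin":0,"gripper":0.072},
    {"dx":0,"dy":0,"dz":0.003,"spin":0,"gripper":0.072},
    {"dx":0,"dy":0,"dz":0.002,"spin":0,"gripper":0.072},
    {"dx":0,"dy":0,"dz":0.001,"spin":0,"gripper":0.072},
    {"dx":0,"dy":0,"dz":0.001,"spin":0,"gripper":0.072},
    {"dx":0,"dy":0,"dz":0.001,"spin":0,"gripper":0.072},
    {"dx":0,"dy":0,"dz":0.001,"spin":0,"gripper":0.072},
    {"dx":0,"dy":0,"dz":0,"spin":0,"gripper":0.072},
    {"dx":0,"dy":0,"dz":0,"spin":0,"gripper":0.072}
  ]
}}

```text
time: 6.15
tcp_pos: [0.5314, 0.2765, 0.0023]
tcp_rot: [-3.142, 0.0, 1.492]
contact_force: [-0.2, 0.4, -0.3]
grip_width: 0.845
gripper_force: 0.0
```

{"op": "apply_moves", "data": {
  "increments": [
    {"dx":0,"dy":0,"dz":0,"spin":0,"gripper":0.062},
    {"dx":0,"dy":0,"dz":0,"spin":0,"gripper":0.062},
    {"dx":0,"dy":0,"dz":0,"spin":0,"gripper":0.062},
    {"dx":0,"dy":0,"dz":0.0005,"spin":0,"gripper":0.062},
    {"dx":0,"dy":0,"dz":0.0005,"spin":0,"gripper":0.062},
    {"dx":0,"dy":0,"dz":0.0005,"spin":0,"gripper":0.062},
    {"dx":0,"dy":0,"dz":0.0005,"spin":0,"gripper":0.062},
    {"dx":0,"dy":0,"dz":0.0005,"spin":0,"gripper":0.062},
    {"dx":0,"dy":0,"dz":0.0005,"spin":0,"gripper":0.062},
    {"dx":0,"dy":0,"dz":0,"spin":0,"gripper":0.062}
  ]
}}

```text
time: 7.15
tcp_pos: [0.5314, 0.2765, -0.0008]
tcp_rot: [-3.141, 0.0, 1.492]
contact_force: [0.0, -0.0, 0.2]
grip_width: 0.721
gripper_force: 0.0
```

{"op": "apply_moves", "data": {
  "increments": [
    {"dx":0,"dy":0,"dz":0.0005,"spin":0,"gripper":0.062},
    {"dx":0,"dy":0,"dz":0.0005,"spin":0,"gripper":0.062},
    {"dx":0,"dy":0,"dz":0.0005,"spin":0,"gripper":0.062},
    {"dx":0,"dy":0,"dz":0.0005,"spin":0,"gripper":0.062},
    {"dx":0,"dy":0,"dz":0.0005,"spin":0,"gripper":0.062},
    {"dx":0,"dy":0,"dz":0,"spin":0,"gripper":0.062},
    {"dx":0,"dy":0,"dz":0,"spin":0,"gripper":0.062},
    {"dx":0,"dy":0,"dz":0,"spin":0,"gripper":0.062},
    {"dx":0,"dy":0,"dz":0,"spin":0,"gripper":0.062},
    {"dx":0,"dy":0,"dz":0,"spin":0,"gripper":0.062}
  ]
}}

```text
time: 8.15
tcp_pos: [0.5314, 0.2765, -0.0032]
tcp_rot: [-3.142, 0.0, 1.492]
contact_force: [0.7, 1.1, -0.7]
grip_width: 0.724
gripper_force: 0.0
```

{"op": "apply_moves", "data": {
  "increments": [
    {"dx":0,"dy":0,"dz":0.0005,"spin":0,"gripper":0.062},
    {"dx":0,"dy":0,"dz":0.0005,"spin":0,"gripper":0.062},
    {"dx":0,"dy":0,"dz":0.0005,"spin":0,"gripper":0.062},
    {"dx":0,"dy":0,"dz":0.0005,"spin":0,"gripper":0.062},
    {"dx":0,"dy":0,"dz":0.0005,"spin":0,"gripper":0.062},
    {"dx":0,"dy":0,"dz":0,"spin":0,"gripper":0.062},
    {"dx":0,"dy":0,"dz":0,"spin":0,"gripper":0.062},
    {"dx":0,"dy":0,"dz":0,"spin":0,"gripper":0.062},
    {"dx":0,"dy":0,"dz":0,"spin":0,"gripper":0.062},
    {"dx":0,"dy":0,"dz":0,"spin":0,"gripper":0.062}
  ]
}}

```text
time: 9.15
tcp_pos: [0.5314, 0.2765, -0.0054]
tcp_rot: [3.141, 0.0, 1.492]
contact_force: [-1.2, -0.0, 5.3]
grip_width: 0.725
gripper_force: 2.8
```

```bash
python3 - <<'E'
from h import *
a=grab('scene'); u,v=258,252
c=cv2.resize(a['img'][v-35:v+25,u-40:u+40,::-1],None,fx=9,fy=9,interpolation=cv2.INTER_CUBIC); cv2.imwrite('pics/s2.png',c)
E
```

```text
(no output)
```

View pics/s2.png

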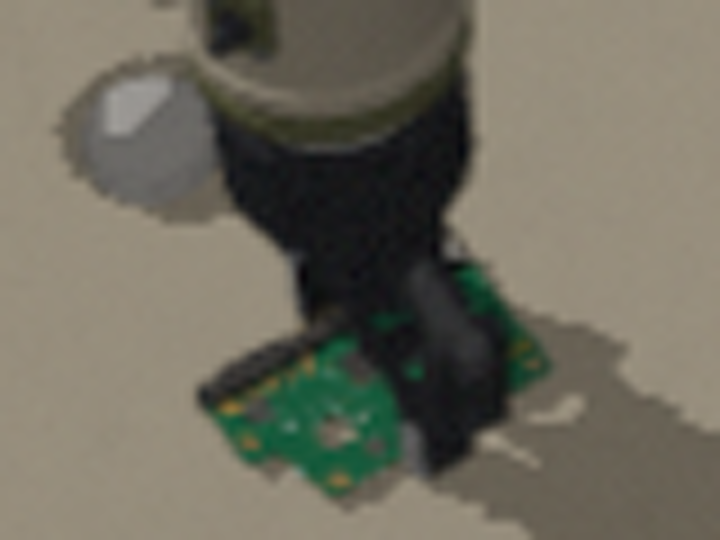

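Fingertips touch the bench either side of the board at TCP -5.4 mm. I'm lifting 2 mm and closing.

{"op": "apply_moves", "data": {
  "increments": [
    {"dx":0,"dy":0,"dz":-0.001,"spin":0,"gripper":0.062},
    {"dx":0,"dy":0,"dz":-0.001,"spin":0,"gripper":0.062},
    {"dx":0,"dy":0,"dz":0,"spin":0,"gripper":0.05},
    {"dx":0,"dy":0,"dz":0,"spin":0,"gripper":0.05},
    {"dx":0,"dy":0,"dz":0,"spin":0,"gripper":0.05},
    {"dx":0,"dy":0,"dz":0,"spin":0,"gripper":0.05},
    {"dx":0,"dy":0,"dz":0,"spin":0,"gripper":0.05},
    {"dx":0,"dy":0,"dz":0,"spin":0,"gripper":0.05},
    {"dx":0,"dy":0,"dz":0,"spin":0,"gripper":0.05},
    {"dx":0,"dy":0,"dz":0,"spin":0,"gripper":0.05}
  ],
  "newtons": 40
}}

```text
time: 10.2
tcp_pos: [0.5315, 0.2766, -0.0033]
tcp_rot: [3.141, -0.0, 1.492]
contact_force: [-0.7, -0.9, 6.8]
grip_width: 0.655
gripper_force: 41.7
```

```bash
python3 g.py .561 -.13 .1 74
```

```text
t 10.2 tcp [ 0.5315  0.2766 -0.0033] yaw 85.5 rp 3.1412 -0.0 F [-0.74 -0.87  6.8 ] M [-0.1   0.33  0.07] gw 0.655 41.7 q7 -1.18
dx -0.4030 dy 0.0613 dz -0.1033 spin 11.50
```

Width is right (56 mm), but the tips press the bench. I'm regripping 1.2 mm higher.

{"op": "apply_moves", "data": {
  "increments": [
    {"dx":0,"dy":0,"dz":0,"spin":0,"gripper":0.06},
    {"dx":0,"dy":0,"dz":-0.0006,"spin":0,"gripper":0.06},
    {"dx":0,"dy":0,"dz":-0.0006,"spin":0,"gripper":0.06},
    {"dx":0,"dy":0,"dz":0,"spin":0,"gripper":0.05},
    {"dx":0,"dy":0,"dz":0,"spin":0,"gripper":0.05},
    {"dx":0,"dy":0,"dz":0,"spin":0,"gripper":0.05},
    {"dx":0,"dy":0,"dz":0,"spin":0,"gripper":0.05},
    {"dx":0,"dy":0,"dz":0,"spin":0,"gripper":0.05},
    {"dx":0,"dy":0,"dz":0,"spin":0,"gripper":0.05},
    {"dx":0,"dy":0,"dz":0,"spin":0,"gripper":0.05}
  ],
  "newtons": 40
}}

```text
time: 11.2
tcp_pos: [0.5315, 0.2765, -0.0022]
tcp_rot: [3.141, 0.0, 1.492]
contact_force: [-0.9, 0.5, 4.6]
grip_width: 0.652
gripper_force: 41.7
```

```bash
python3 g.py .561 -.13 .1 74
```

```text
t 11.2 tcp [ 0.5315  0.2765 -0.0022] yaw 85.49 rp 3.1414 0.0001 F [-0.85  0.47  4.58] M [-0.12  0.33  0.06] gw 0.652 41.7 q7 -1.18
dx -0.4029 dy 0.0613 dz -0.1022 spin 11.49
```

{"op": "apply_moves", "data": {
  "increments": [
    {"dx":0,"dy":0,"dz":-0.005,"spin":0,"gripper":0.05},
    {"dx":0,"dy":0,"dz":-0.015,"spin":0,"gripper":0.05},
    {"dx":0,"dy":0,"dz":-0.025,"spin":0,"gripper":0.05},
    {"dx":-0.02,"dy":0.003,"dz":-0.025,"spin":0,"gripper":0.05},
    {"dx":-0.04,"dy":0.006,"dz":-0.012,"spin":0,"gripper":0.05},
    {"dx":-0.045,"dy":0.007,"dz":0,"spin":0,"gripper":0.05},
    {"dx":-0.045,"dy":0.007,"dz":0,"spin":0,"gripper":0.05},
    {"dx":-0.045,"dy":0.007,"dz":0,"spin":0,"gripper":0.05},
    {"dx":-0.045,"dy":0.007,"dz":0,"spin":0,"gripper":0.05},
    {"dx":-0.045,"dy":0.006,"dz":0,"spin":0,"gripper":0.05}
  ]
}}

```text
time: 12.2
tcp_pos: [0.5521, -0.0129, 0.0806]
tcp_rot: [3.141, 0.0, 1.492]
contact_force: [0.5, -0.6, -0.2]
grip_width: 0.653
gripper_force: 42.6
```

{"op": "apply_moves", "data": {
  "increments": [
    {"dx":-0.045,"dy":0.006,"dz":0,"spin":0,"gripper":0.05},
    {"dx":-0.035,"dy":0.006,"dz":0,"spin":0,"gripper":0.05},
    {"dx":-0.025,"dy":0.003,"dz":0,"spin":0,"gripper":0.05},
    {"dx":-0.012,"dy":0.002,"dz":0,"spin":0,"gripper":0.05},
    {"dx":0,"dy":0,"dz":0,"spin":3.0,"gripper":0.05},
    {"dx":0,"dy":0,"dz":0,"spin":5.5,"gripper":0.05},
    {"dx":0,"dy":0,"dz":0,"spin":3.0,"gripper":0.05},
    {"dx":0,"dy":0,"dz":0,"spin":0,"gripper":0.05},
    {"dx":0,"dy":0,"dz":0,"spin":0,"gripper":0.05},
    {"dx":0,"dy":0,"dz":0,"spin":0,"gripper":0.05}
  ]
}}

```text
time: 13.2
tcp_pos: [0.5598, -0.1284, 0.0797]
tcp_rot: [3.141, -0.0, 1.293]
contact_force: [-0.2, 1.2, -0.4]
grip_width: 0.651
gripper_force: 42.6
```

```bash
python3 g.py .5588 -.1344 .016 74; python3 - <<'E'
from h import *
a=grab('scene'); b=grab('top'); np.savez('s3.npz',**a); np.savez('t3.npz',**b)
u,v=365,185; c=cv2.resize(a['img'][v-50:v+50,u-50:u+50,::-1],(400,400),interpolation=cv2.INTER_CUBIC)
u,v=365,210; d=cv2.resize(b['img'][v-50:v+50,u-50:u+50,::-1],(400,400),interpolation=cv2.INTER_CUBIC)
cv2.imwrite('pics/p3.png',np.hstack([c,d]))
E
```

```text
t 13.2 tcp [ 0.5598 -0.1284  0.0797] yaw 74.11 rp 3.1415 -0.0002 F [-0.21  1.2  -0.42] M [-0.03  0.05 -0.02] gw 0.651 42.6 q7 -0.64
dx -0.0060 dy 0.0007 dz 0.0637 spin 0.11
```

View pics/p3.png

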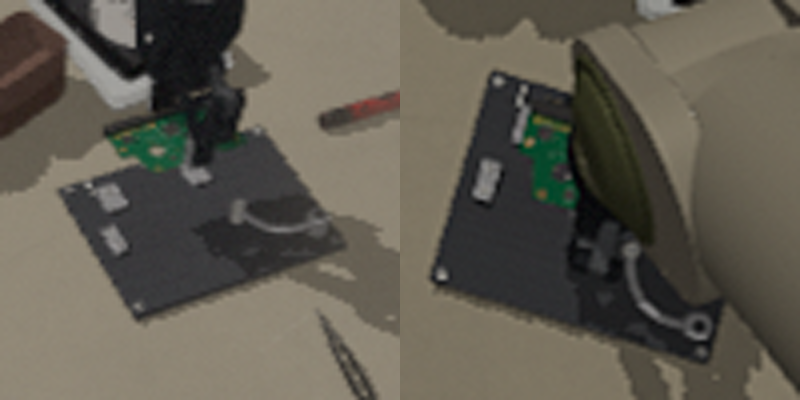

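The board hangs level over the plate, with its -x edge just beyond the roller. The stop is at crop (487,178) and the roller at (628,250) in the right half. I'm lowering to about 10 mm above the plate.

{"op": "apply_moves", "data": {
  "increments": [
    {"dx":-0.003,"dy":0.001,"dz":0.005,"spin":0,"gripper":0.05},
    {"dx":-0.003,"dy":0,"dz":0.01,"spin":0,"gripper":0.05},
    {"dx":0,"dy":0,"dz":0.01,"spin":0,"gripper":0.05},
    {"dx":0,"dy":0,"dz":0.01,"spin":0,"gripper":0.05},
    {"dx":0,"dy":0,"dz":0.01,"spin":0,"gripper":0.05},
    {"dx":0,"dy":0,"dz":0.008,"spin":0,"gripper":0.05},
    {"dx":0,"dy":0,"dz":0.005,"spin":0,"gripper":0.05},
    {"dx":0,"dy":0,"dz":0.004,"spin":0,"gripper":0.05},
    {"dx":0,"dy":0,"dz":0.002,"spin":0,"gripper":0.05},
    {"dx":0,"dy":0,"dz":0,"spin":0,"gripper":0.05}
  ]
}}

```text
time: 14.3
tcp_pos: [0.559, -0.1349, 0.0154]
tcp_rot: [-3.142, 0.0, 1.292]
contact_force: [-0.6, 0.1, -0.2]
grip_width: 0.649
gripper_force: 42.6
```

```bash
cat >> g.py <<'E'
# holder-frame report: F along holder x,y (yaw -16), TCP local to seat estimate
th=np.radians(-16.0); A=np.array([[np.cos(th),np.sin(th)],[-np.sin(th),np.cos(th)]])
print('holder F',(A@np.array(o['contact_force'])[:2]).round(2),'board est',(A@(p[:2]-[.545,-.119])*1000+[1.5,1]).round(1))
E
python3 g.py .5588 -.1344 .016 74
```

```text
t 14.3 tcp [ 0.559  -0.1349  0.0154] yaw 74.0 rp -3.1415 0.0 F [-0.64  0.08 -0.2 ] M [ 0.04  0.03 -0.02] gw 0.649 42.6 q7 -0.69
dx 0.0005 dy -0.0003 dz -0.0006 spin 0.00
holder F [-0.64 -0.09] board est [ 19.4 -10.5]
```

{"op": "apply_moves", "data": {
  "increments": [
    {"dx":0,"dy":-0.002,"dz":0,"spin":0,"gripper":0.05},
    {"dx":0,"dy":-0.002,"dz":0,"spin":0,"gripper":0.05},
    {"dx":0,"dy":-0.002,"dz":0,"spin":0,"gripper":0.05},
    {"dx":0,"dy":-0.002,"dz":0,"spin":0,"gripper":0.05},
    {"dx":0,"dy":-0.002,"dz":0,"spin":0,"gripper":0.05},
    {"dx":0,"dy":-0.002,"dz":0,"spin":0,"gripper":0.05},
    {"dx":0,"dy":-0.002,"dz":0,"spin":0,"gripper":0.05},
    {"dx":0,"dy":-0.001,"dz":0,"spin":0,"gripper":0.05},
    {"dx":0,"dy":0,"dz":0,"spin":0,"gripper":0.05},
    {"dx":0,"dy":0,"dz":0,"spin":0,"gripper":0.05}
  ]
}}

```text
time: 15.3
tcp_pos: [0.5462, -0.1308, 0.0159]
tcp_rot: [3.139, -0.001, 1.292]
contact_force: [5.8, -1.1, -0.1]
grip_width: 0.65
gripper_force: 43.0
```

```bash
python3 g.py .5588 -.1344 .016 74
```

```text
t 15.3 tcp [ 0.5462 -0.1308  0.0159] yaw 74.02 rp 3.1386 -0.001 F [ 5.83 -1.06 -0.08] M [-0.17 -1.16  0.19] gw 0.65 43.0 q7 -0.71
dx -0.0000 dy 0.0131 dz -0.0001 spin 0.02
holder F [5.9  0.59] board est [  5.9 -10. ]
```

{"op": "apply_moves", "data": {
  "increments": [
    {"dx":0,"dy":-0.002,"dz":0,"spin":0,"gripper":0.05},
    {"dx":0,"dy":-0.002,"dz":0,"spin":0,"gripper":0.05},
    {"dx":0,"dy":-0.002,"dz":0,"spin":0,"gripper":0.05},
    {"dx":0,"dy":-0.002,"dz":0,"spin":0,"gripper":0.05},
    {"dx":0,"dy":-0.002,"dz":0,"spin":0,"gripper":0.05},
    {"dx":0,"dy":-0.002,"dz":0,"spin":0,"gripper":0.05},
    {"dx":0,"dy":-0.002,"dz":0,"spin":0,"gripper":0.05},
    {"dx":0,"dy":-0.001,"dz":0,"spin":0,"gripper":0.05},
    {"dx":0,"dy":0,"dz":0,"spin":0,"gripper":0.05},
    {"dx":0,"dy":0,"dz":0,"spin":0,"gripper":0.05}
  ]
}}

```text
time: 16.3
tcp_pos: [0.5326, -0.1266, 0.0161]
tcp_rot: [3.137, -0.002, 1.292]
contact_force: [6.2, -1.4, -1.3]
grip_width: 0.649
gripper_force: 43.0
```

```bash
python3 g.py .5588 -.1344 .016 74; python3 - <<'E'
from h import *
b=grab('top'); np.savez('t4.npz',**b)
a=grab('scene')
u,v=365,185; c=cv2.resize(a['img'][v-50:v+50,u-50:u+50,::-1],(400,400),interpolation=cv2.INTER_CUBIC)
u,v=365,210; d=cv2.resize(b['img'][v-50:v+50,u-50:u+50,::-1],(400,400),interpolation=cv2.INTER_CUBIC)
cv2.imwrite('pics/p4.png',np.hstack([c,d]))
E
```

```text
t 16.3 tcp [ 0.5326 -0.1266  0.0161] yaw 74.02 rp 3.1372 -0.0016 F [ 6.23 -1.41 -1.34] M [-0.25 -1.55  0.19] gw 0.649 43.0 q7 -0.73
dx -0.0003 dy 0.0273 dz 0.0001 spin 0.02
holder F [6.38 0.36] board est [-8.3 -9.7]
```

View pics/p4.png

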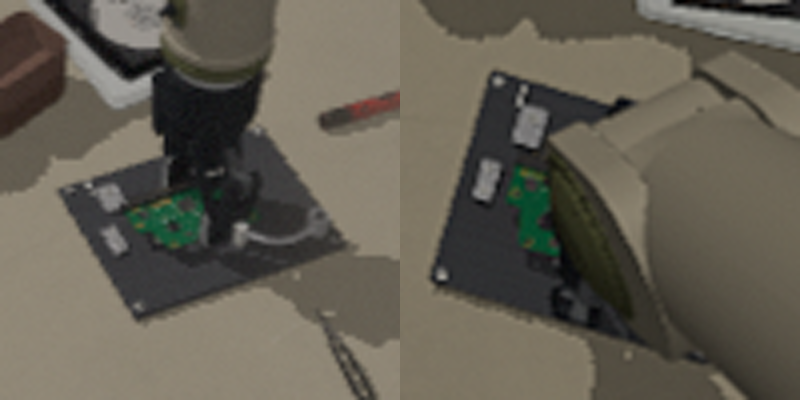

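Both views show the board between roller and shoulders. The roller rests on its -x side and the stop gap is about 9 mm. Lowering to the plate.

{"op": "apply_moves", "data": {
  "increments": [
    {"dx":0,"dy":0,"dz":0.002,"spin":0,"gripper":0.05},
    {"dx":0,"dy":0,"dz":0.002,"spin":0,"gripper":0.05},
    {"dx":0,"dy":0,"dz":0.002,"spin":0,"gripper":0.05},
    {"dx":0,"dy":0,"dz":0.001,"spin":0,"gripper":0.05},
    {"dx":0,"dy":0,"dz":0.001,"spin":0,"gripper":0.05},
    {"dx":0,"dy":0,"dz":0.0005,"spin":0,"gripper":0.05},
    {"dx":0,"dy":0,"dz":0.0005,"spin":0,"gripper":0.05},
    {"dx":0,"dy":0,"dz":0.0005,"spin":0,"gripper":0.05},
    {"dx":0,"dy":0,"dz":0,"spin":0,"gripper":0.05},
    {"dx":0,"dy":0,"dz":0,"spin":0,"gripper":0.05}
  ]
}}

```text
time: 17.4
tcp_pos: [0.5327, -0.1269, 0.0068]
tcp_rot: [3.137, -0.001, 1.292]
contact_force: [6.7, -2.3, 4.1]
grip_width: 0.65
gripper_force: 43.5
```

```bash
python3 g.py .5588 -.1344 .006 74
```

```text
t 17.4 tcp [ 0.5327 -0.1269  0.0068] yaw 74.01 rp 3.1369 -0.0011 F [ 6.66 -2.29  4.11] M [-0.45 -1.29  0.2 ] gw 0.65 43.5 q7 -0.74
dx 0.0000 dy 0.0272 dz 0.0008 spin 0.01
holder F [ 7.04 -0.36] board est [ -8.1 -10. ]
```

{"op": "apply_moves", "data": {
  "increments": [
    {"dx":0,"dy":0,"dz":0.0005,"spin":0,"gripper":0.05},
    {"dx":0,"dy":0,"dz":0.0005,"spin":0,"gripper":0.05},
    {"dx":0,"dy":0,"dz":0,"spin":0,"gripper":0.05},
    {"dx":0,"dy":0.0005,"dz":0,"spin":0,"gripper":0.05},
    {"dx":0,"dy":0.0005,"dz":0,"spin":0,"gripper":0.05},
    {"dx":0,"dy":0.0005,"dz":0,"spin":0,"gripper":0.05},
    {"dx":0,"dy":0.0005,"dz":0,"spin":0,"gripper":0.05},
    {"dx":0,"dy":0.0005,"dz":0,"spin":0,"gripper":0.05},
    {"dx":0,"dy":0.0005,"dz":0,"spin":0,"gripper":0.05},
    {"dx":0,"dy":0,"dz":0,"spin":0,"gripper":0.05}
  ]
}}

```text
time: 18.4
tcp_pos: [0.5349, -0.1279, 0.0059]
tcp_rot: [3.138, -0.0, 1.292]
contact_force: [4.3, -1.8, 5.4]
grip_width: 0.653
gripper_force: 43.8
```

```bash
python3 g.py .5588 -.1344 .006 74
```

```text
t 18.4 tcp [ 0.5349 -0.1279  0.0059] yaw 74.0 rp 3.138 -0.0005 F [ 4.27 -1.83  5.42] M [-0.38 -0.86  0.16] gw 0.653 43.8 q7 -0.74
dx 0.0003 dy 0.0248 dz -0.0001 spin 0.00
holder F [ 4.61 -0.58] board est [ -5.8 -10.3]
```

{"op": "apply_moves", "data": {
  "increments": [
    {"dx":0,"dy":0,"dz":0.0004,"spin":0,"gripper":0.05},
    {"dx":0,"dy":0,"dz":0.0004,"spin":0,"gripper":0.05},
    {"dx":0,"dy":0,"dz":0,"spin":0,"gripper":0.05},
    {"dx":0,"dy":0,"dz":0,"spin":0,"gripper":0.05},
    {"dx":0,"dy":0,"dz":0,"spin":0,"gripper":0.05},
    {"dx":0,"dy":0,"dz":0,"spin":0,"gripper":0.05},
    {"dx":0,"dy":0,"dz":0,"spin":0,"gripper":0.05},
    {"dx":0,"dy":0,"dz":0,"spin":0,"gripper":0.05},
    {"dx":0,"dy":0,"dz":0,"spin":0,"gripper":0.05},
    {"dx":0,"dy":0,"dz":0,"spin":0,"gripper":0.05}
  ]
}}

```text
time: 19.4
tcp_pos: [0.5349, -0.1279, 0.0057]
tcp_rot: [3.138, -0.0, 1.292]
contact_force: [3.3, -0.6, 16.1]
grip_width: 0.651
gripper_force: 44.9
```

```bash
python3 g.py .5588 -.1344 .006 74
```

```text
t 19.4 tcp [ 0.5349 -0.1279  0.0057] yaw 74.01 rp 3.1375 -0.0002 F [ 3.32 -0.6  16.12] M [-0.22 -0.3   0.23] gw 0.651 44.9 q7 -0.74
dx 0.0003 dy 0.0248 dz -0.0003 spin 0.01
holder F [3.35 0.34] board est [ -5.8 -10.3]
```

The board is flat on the plate (16 N down). I'm easing that off and creeping toward the shoulders.

{"op": "apply_moves", "data": {
  "increments": [
    {"dx":0,"dy":0,"dz":-0.0006,"spin":0,"gripper":0.05},
    {"dx":0,"dy":0,"dz":0,"spin":0,"gripper":0.05},
    {"dx":0,"dy":0.0004,"dz":0,"spin":0,"gripper":0.05},
    {"dx":0,"dy":0.0004,"dz":0,"spin":0,"gripper":0.05},
    {"dx":0,"dy":0.0004,"dz":0,"spin":0,"gripper":0.05},
    {"dx":0,"dy":0.0004,"dz":0,"spin":0,"gripper":0.05},
    {"dx":0,"dy":0.0004,"dz":0,"spin":0,"gripper":0.05},
    {"dx":0,"dy":0,"dz":0,"spin":0,"gripper":0.05},
    {"dx":0,"dy":0,"dz":0,"spin":0,"gripper":0.05},
    {"dx":0,"dy":0,"dz":0,"spin":0,"gripper":0.05}
  ]
}}

```text
time: 20.4
tcp_pos: [0.5356, -0.1281, 0.0058]
tcp_rot: [3.14, 0.0, 1.292]
contact_force: [1.5, -0.2, 10.5]
grip_width: 0.651
gripper_force: 44.2
```

```bash
python3 g.py .5588 -.1344 .006 74
```

```text
t 20.4 tcp [ 0.5356 -0.1281  0.0058] yaw 74.02 rp 3.1399 0.0001 F [ 1.51 -0.21 10.55] M [-0.05  0.03  0.21] gw 0.651 44.2 q7 -0.73
dx 0.0003 dy 0.0241 dz -0.0002 spin 0.02
holder F [1.51 0.21] board est [ -5.1 -10.4]
```

{"op": "apply_moves", "data": {
  "increments": [
    {"dx":0,"dy":0,"dz":-0.0005,"spin":0,"gripper":0.05},
    {"dx":0,"dy":0,"dz":0,"spin":0,"gripper":0.05},
    {"dx":0,"dy":0.0004,"dz":0,"spin":0,"gripper":0.05},
    {"dx":0,"dy":0.0004,"dz":0,"spin":0,"gripper":0.05},
    {"dx":0,"dy":0.0004,"dz":0,"spin":0,"gripper":0.05},
    {"dx":0,"dy":0,"dz":0,"spin":0,"gripper":0.05},
    {"dx":0,"dy":0,"dz":0,"spin":0,"gripper":0.05},
    {"dx":0,"dy":0,"dz":0,"spin":0,"gripper":0.05},
    {"dx":0,"dy":0,"dz":0,"spin":0,"gripper":0.05},
    {"dx":0,"dy":0,"dz":0,"spin":0,"gripper":0.05}
  ]
}}

```text
time: 21.4
tcp_pos: [0.5378, -0.1288, 0.006]
tcp_rot: [3.138, -0.0, 1.291]
contact_force: [4.7, -1.7, 3.4]
grip_width: 0.653
gripper_force: 43.5
```

```bash
python3 g.py .5588 -.1344 .006 74
```

```text
t 21.4 tcp [ 0.5378 -0.1288  0.006 ] yaw 74.0 rp 3.1383 -0.0005 F [ 4.66 -1.72  3.37] M [-0.44 -0.95  0.25] gw 0.653 43.5 q7 -0.73
dx 0.0004 dy 0.0217 dz -0.0000 spin -0.00
holder F [ 4.95 -0.37] board est [ -2.7 -10.4]
```

That was plate friction only. Lightly loaded now, still free of the shoulders, so I creep on.

{"op": "apply_moves", "data": {
  "increments": [
    {"dx":0,"dy":0.0005,"dz":0,"spin":0,"gripper":0.05},
    {"dx":0,"dy":0.0005,"dz":0,"spin":0,"gripper":0.05},
    {"dx":0,"dy":0.0005,"dz":0,"spin":0,"gripper":0.05},
    {"dx":0,"dy":0.0005,"dz":0,"spin":0,"gripper":0.05},
    {"dx":0,"dy":0.0005,"dz":0,"spin":0,"gripper":0.05},
    {"dx":0,"dy":0,"dz":0,"spin":0,"gripper":0.05},
    {"dx":0,"dy":0,"dz":0,"spin":0,"gripper":0.05},
    {"dx":0,"dy":0,"dz":0,"spin":0,"gripper":0.05},
    {"dx":0,"dy":0,"dz":0,"spin":0,"gripper":0.05},
    {"dx":0,"dy":0,"dz":0,"spin":0,"gripper":0.05}
  ]
}}

```text
time: 22.4
tcp_pos: [0.5391, -0.1292, 0.0058]
tcp_rot: [3.14, -0.0, 1.292]
contact_force: [2.9, -2.0, 6.8]
grip_width: 0.652
gripper_force: 43.8
```

```bash
python3 g.py .5588 -.1344 .006 74
```

```text
t 22.4 tcp [ 0.5391 -0.1292  0.0058] yaw 74.0 rp 3.1402 -0.0001 F [ 2.87 -2.03  6.78] M [-0.24 -0.57  0.25] gw 0.652 43.8 q7 -0.73
dx 0.0004 dy 0.0203 dz -0.0002 spin 0.00
holder F [ 3.32 -1.16] board est [ -1.3 -10.4]
```

{"op": "apply_moves", "data": {
  "increments": [
    {"dx":0,"dy":0,"dz":-0.0003,"spin":0,"gripper":0.05},
    {"dx":0,"dy":0.0005,"dz":0,"spin":0,"gripper":0.05},
    {"dx":0,"dy":0.0005,"dz":0,"spin":0,"gripper":0.05},
    {"dx":0,"dy":0.0005,"dz":0,"spin":0,"gripper":0.05},
    {"dx":0,"dy":0.0005,"dz":0,"spin":0,"gripper":0.05},
    {"dx":0,"dy":0,"dz":0,"spin":0,"gripper":0.05},
    {"dx":0,"dy":0,"dz":0,"spin":0,"gripper":0.05},
    {"dx":0,"dy":0,"dz":0,"spin":0,"gripper":0.05},
    {"dx":0,"dy":0,"dz":0,"spin":0,"gripper":0.05},
    {"dx":0,"dy":0,"dz":0,"spin":0,"gripper":0.05}
  ]
}}

```text
time: 23.4
tcp_pos: [0.5393, -0.1293, 0.0058]
tcp_rot: [-3.14, 0.001, 1.292]
contact_force: [-0.3, 0.5, 9.7]
grip_width: 0.65
gripper_force: 43.7
```

```bash
python3 g.py .5588 -.1344 .006 74
```

```text
t 23.4 tcp [ 0.5393 -0.1293  0.0058] yaw 74.01 rp -3.1399 0.0005 F [-0.28  0.47  9.73] M [0.15 0.14 0.12] gw 0.65 43.7 q7 -0.73
dx 0.0005 dy 0.0202 dz -0.0002 spin 0.01
holder F [-0.4   0.37] board est [ -1.2 -10.5]
```

{"op": "apply_moves", "data": {
  "increments": [
    {"dx":0,"dy":0,"dz":-0.0003,"spin":0,"gripper":0.05},
    {"dx":0,"dy":0,"dz":-0.0003,"spin":0,"gripper":0.05},
    {"dx":0,"dy":0,"dz":0,"spin":0,"gripper":0.05},
    {"dx":0,"dy":0,"dz":0,"spin":0,"gripper":0.05},
    {"dx":0,"dy":0,"dz":0,"spin":0,"gripper":0.05},
    {"dx":0,"dy":0,"dz":0,"spin":0,"gripper":0.05},
    {"dx":0,"dy":0,"dz":0,"spin":0,"gripper":0.05},
    {"dx":0,"dy":0,"dz":0,"spin":0,"gripper":0.05},
    {"dx":0,"dy":0,"dz":0,"spin":0,"gripper":0.05},
    {"dx":0,"dy":0,"dz":0,"spin":0,"gripper":0.05}
  ]
}}

```text
time: 24.4
tcp_pos: [0.5394, -0.1293, 0.0059]
tcp_rot: [-3.14, 0.0, 1.292]
contact_force: [-4.0, 3.2, 3.7]
grip_width: 0.649
gripper_force: 42.8
```

```bash
python3 g.py .5588 -.1344 .006 74
```

```text
t 24.4 tcp [ 0.5394 -0.1293  0.0059] yaw 74.0 rp -3.1397 0.0003 F [-3.97  3.18  3.7 ] M [0.8  0.98 0.03] gw 0.649 42.8 q7 -0.73
dx 0.0005 dy 0.0201 dz -0.0001 spin 0.00
holder F [-4.7   1.96] board est [ -1.1 -10.5]
```

Now lifted off the friction, the tool still reads -4.7 N and the board does not move, so it bears on the shoulders at about x -1. I'm backing off slightly and sliding toward the stop.

{"op": "apply_moves", "data": {
  "increments": [
    {"dx":0,"dy":-0.0004,"dz":0,"spin":0,"gripper":0.05},
    {"dx":0.0005,"dy":0,"dz":0,"spin":0,"gripper":0.05},
    {"dx":0.0005,"dy":0,"dz":0,"spin":0,"gripper":0.05},
    {"dx":0.0005,"dy":0,"dz":0,"spin":0,"gripper":0.05},
    {"dx":0.0005,"dy":0,"dz":0,"spin":0,"gripper":0.05},
    {"dx":0.0005,"dy":0,"dz":0,"spin":0,"gripper":0.05},
    {"dx":0.0005,"dy":0,"dz":0,"spin":0,"gripper":0.05},
    {"dx":0.0005,"dy":0,"dz":0,"spin":0,"gripper":0.05},
    {"dx":0.0005,"dy":0,"dz":0,"spin":0,"gripper":0.05},
    {"dx":0,"dy":0,"dz":0,"spin":0,"gripper":0.05}
  ]
}}

```text
time: 25.4
tcp_pos: [0.5397, -0.1286, 0.006]
tcp_rot: [-3.14, 0.004, 1.288]
contact_force: [-6.0, -5.7, 2.1]
grip_width: 0.649
gripper_force: 42.8
```

```bash
python3 g.py .5588 -.1344 .006 74
```

```text
t 25.4 tcp [ 0.5397 -0.1286  0.006 ] yaw 73.8 rp -3.1398 0.0039 F [-6.   -5.73  2.14] M [-1.33  1.28 -0.24] gw 0.649 42.8 q7 -0.73
dx -0.0003 dy 0.0199 dz -0.0000 spin -0.20
holder F [-4.19 -7.16] board est [-0.9 -9.7]
```

{"op": "apply_moves", "data": {
  "increments": [
    {"dx":0,"dy":-0.0005,"dz":0,"spin":0,"gripper":0.05},
    {"dx":0,"dy":-0.0005,"dz":0,"spin":0,"gripper":0.05},
    {"dx":0,"dy":-0.0002,"dz":0,"spin":0,"gripper":0.05},
    {"dx":0.0005,"dy":0,"dz":0,"spin":0,"gripper":0.05},
    {"dx":0.0005,"dy":0,"dz":0,"spin":0,"gripper":0.05},
    {"dx":0,"dy":0,"dz":0,"spin":0,"gripper":0.05},
    {"dx":0,"dy":0,"dz":0,"spin":0,"gripper":0.05},
    {"dx":0,"dy":0,"dz":0,"spin":0,"gripper":0.05},
    {"dx":0,"dy":0,"dz":0,"spin":0,"gripper":0.05},
    {"dx":0,"dy":0,"dz":0,"spin":0,"gripper":0.05}
  ]
}}

```text
time: 26.4
tcp_pos: [0.5402, -0.1266, 0.0061]
tcp_rot: [3.141, 0.002, 1.289]
contact_force: [-2.8, -4.9, 1.0]
grip_width: 0.649
gripper_force: 42.7
```

```bash
python3 g.py .5588 -.1344 .006 74
```

```text
t 26.4 tcp [ 0.5402 -0.1266  0.0061] yaw 73.86 rp 3.1414 0.0023 F [-2.84 -4.88  1.04] M [-1.07  0.6  -0.16] gw 0.649 42.7 q7 -0.74
dx -0.0023 dy 0.0200 dz 0.0001 spin -0.14
holder F [-1.38 -5.47] board est [-1.  -7.6]
```

{"op": "apply_moves", "data": {
  "increments": [
    {"dx":0.0003,"dy":-0.0003,"dz":0.0002,"spin":0,"gripper":0.05},
    {"dx":0.0004,"dy":0,"dz":0,"spin":0,"gripper":0.05},
    {"dx":0.0004,"dy":0,"dz":0,"spin":0,"gripper":0.05},
    {"dx":0.0004,"dy":0,"dz":0,"spin":0,"gripper":0.05},
    {"dx":0.0004,"dy":0,"dz":0,"spin":0,"gripper":0.05},
    {"dx":0.0004,"dy":0,"dz":0,"spin":0,"gripper":0.05},
    {"dx":0.0004,"dy":0,"dz":0,"spin":0,"gripper":0.05},
    {"dx":0.0004,"dy":0,"dz":0,"spin":0,"gripper":0.05},
    {"dx":0.0004,"dy":0,"dz":0,"spin":0,"gripper":0.05},
    {"dx":0,"dy":0,"dz":0,"spin":0,"gripper":0.05}
  ]
}}

```text
time: 27.4
tcp_pos: [0.5411, -0.1232, 0.006]
tcp_rot: [3.141, 0.002, 1.289]
contact_force: [-2.4, -4.2, 0.8]
grip_width: 0.649
gripper_force: 42.9
```

```bash
python3 g.py .5588 -.1344 .006 74
```

```text
t 27.4 tcp [ 0.5411 -0.1232  0.006 ] yaw 73.86 rp 3.1409 0.0023 F [-2.43 -4.24  0.84] M [-1.1   0.59 -0.11] gw 0.649 42.9 q7 -0.74
dx -0.0059 dy 0.0201 dz 0.0000 spin -0.14
holder F [-1.17 -4.75] board est [-1.1 -4.1]
```

{"op": "apply_moves", "data": {
  "increments": [
    {"dx":0.0003,"dy":0,"dz":0,"spin":0,"gripper":0.05},
    {"dx":0.0003,"dy":0,"dz":0,"spin":0,"gripper":0.05},
    {"dx":0.0003,"dy":0,"dz":0,"spin":0,"gripper":0.05},
    {"dx":0.0003,"dy":0,"dz":0,"spin":0,"gripper":0.05},
    {"dx":0.0003,"dy":0,"dz":0,"spin":0,"gripper":0.05},
    {"dx":0.0003,"dy":0,"dz":0,"spin":0,"gripper":0.05},
    {"dx":0.0003,"dy":0,"dz":0,"spin":0,"gripper":0.05},
    {"dx":0.0003,"dy":0,"dz":0,"spin":0,"gripper":0.05},
    {"dx":0.0003,"dy":0,"dz":0,"spin":0,"gripper":0.05},
    {"dx":0,"dy":0,"dz":0,"spin":0,"gripper":0.05}
  ]
}}

```text
time: 28.4
tcp_pos: [0.5419, -0.1206, 0.0061]
tcp_rot: [3.141, 0.002, 1.289]
contact_force: [-2.7, -6.2, 1.5]
grip_width: 0.647
gripper_force: 42.9
```

```bash
python3 g.py .5588 -.1344 .006 74
```

```text
t 28.4 tcp [ 0.5419 -0.1206  0.0061] yaw 73.86 rp 3.1409 0.0023 F [-2.75 -6.18  1.54] M [-1.15  0.66 -0.18] gw 0.647 42.9 q7 -0.74
dx -0.0085 dy 0.0201 dz 0.0001 spin -0.14
holder F [-0.94 -6.7 ] board est [-1.  -1.4]
```

{"op": "apply_moves", "data": {
  "increments": [
    {"dx":0.0002,"dy":0,"dz":0,"spin":0,"gripper":0.05},
    {"dx":0.0002,"dy":0,"dz":0,"spin":0,"gripper":0.05},
    {"dx":0.0002,"dy":0,"dz":0,"spin":0,"gripper":0.05},
    {"dx":0.0002,"dy":0,"dz":0,"spin":0,"gripper":0.05},
    {"dx":0.0002,"dy":0,"dz":0,"spin":0,"gripper":0.05},
    {"dx":0.0002,"dy":0,"dz":0,"spin":0,"gripper":0.05},
    {"dx":0,"dy":0,"dz":0,"spin":0,"gripper":0.05},
    {"dx":0,"dy":0,"dz":0,"spin":0,"gripper":0.05},
    {"dx":0,"dy":0,"dz":0,"spin":0,"gripper":0.05},
    {"dx":0,"dy":0,"dz":0,"spin":0,"gripper":0.05}
  ]
}}

```text
time: 29.4
tcp_pos: [0.5419, -0.1205, 0.006]
tcp_rot: [3.141, 0.004, 1.288]
contact_force: [-3.4, -8.5, 1.1]
grip_width: 0.649
gripper_force: 42.9
```

```bash
python3 g.py .5588 -.1344 .006 74
```

```text
t 29.4 tcp [ 0.5419 -0.1205  0.006 ] yaw 73.82 rp 3.1411 0.0035 F [-3.38 -8.51  1.05] M [-1.71  0.63 -0.06] gw 0.649 42.9 q7 -0.75
dx -0.0087 dy 0.0201 dz 0.0000 spin -0.18
holder F [-0.91 -9.11] board est [-1.  -1.3]
```

The board has come against the stop: y is still and the force rose from 4.7 to 9.1 N. A touch more, then hold.

{"op": "apply_moves", "data": {
  "increments": [
    {"dx":0.0002,"dy":0,"dz":0,"spin":0,"gripper":0.05},
    {"dx":0.0001,"dy":0,"dz":0,"spin":0,"gripper":0.05},
    {"dx":0,"dy":0,"dz":0,"spin":0,"gripper":0.05},
    {"dx":0,"dy":0,"dz":0,"spin":0,"gripper":0.05},
    {"dx":0,"dy":0,"dz":0,"spin":0,"gripper":0.05},
    {"dx":0,"dy":0,"dz":0,"spin":0,"gripper":0.05},
    {"dx":0,"dy":0,"dz":0,"spin":0,"gripper":0.05},
    {"dx":0,"dy":0,"dz":0,"spin":0,"gripper":0.05},
    {"dx":0,"dy":0,"dz":0,"spin":0,"gripper":0.05},
    {"dx":0,"dy":0,"dz":0,"spin":0,"gripper":0.05}
  ]
}}

```text
time: 30.4
tcp_pos: [0.5419, -0.1204, 0.0061]
tcp_rot: [3.141, 0.004, 1.288]
contact_force: [-2.2, -9.0, 0.5]
grip_width: 0.651
gripper_force: 43.0
```

```bash
python3 g.py .5588 -.1344 .006 74
```

```text
t 30.4 tcp [ 0.5419 -0.1204  0.0061] yaw 73.81 rp 3.1412 0.0039 F [-2.23 -9.03  0.54] M [-1.9   0.69 -0.14] gw 0.651 43.0 q7 -0.75
dx -0.0087 dy 0.0201 dz 0.0001 spin -0.19
holder F [ 0.35 -9.3 ] board est [-1.  -1.2]
```

{"op": "apply_moves", "data": {
  "increments": [
    {"dx":0,"dy":0,"dz":0,"spin":0,"gripper":0.05},
    {"dx":-0.0003,"dy":0,"dz":0,"spin":0,"gripper":0.05},
    {"dx":-0.0003,"dy":0,"dz":0,"spin":0,"gripper":0.05},
    {"dx":-0.0003,"dy":0,"dz":0,"spin":0,"gripper":0.05},
    {"dx":-0.0003,"dy":0,"dz":0,"spin":0,"gripper":0.05},
    {"dx":-0.0003,"dy":0,"dz":0,"spin":0,"gripper":0.05},
    {"dx":-0.0003,"dy":0,"dz":0,"spin":0,"gripper":0.05},
    {"dx":0,"dy":0,"dz":0,"spin":0,"gripper":0.05},
    {"dx":0,"dy":0,"dz":0,"spin":0,"gripper":0.05},
    {"dx":0,"dy":0,"dz":0,"spin":0,"gripper":0.05}
  ]
}}

```text
time: 31.4
tcp_pos: [0.5419, -0.1205, 0.006]
tcp_rot: [3.141, 0.002, 1.289]
contact_force: [-1.7, -4.6, 1.6]
grip_width: 0.646
gripper_force: 42.9
```

```bash
python3 g.py .5588 -.1344 .006 74
```

```text
t 31.4 tcp [ 0.5419 -0.1205  0.006 ] yaw 73.88 rp 3.1408 0.0018 F [-1.66 -4.59  1.61] M [-1.14  0.52 -0.16] gw 0.646 42.9 q7 -0.74
dx -0.0087 dy 0.0201 dz 0.0000 spin -0.12
holder F [-0.34 -4.87] board est [-1.1 -1.3]
```

{"op": "apply_moves", "data": {
  "increments": [
    {"dx":-0.0004,"dy":0,"dz":0,"spin":0,"gripper":0.05},
    {"dx":-0.0004,"dy":0,"dz":0,"spin":0,"gripper":0.05},
    {"dx":-0.0004,"dy":0,"dz":0,"spin":0,"gripper":0.05},
    {"dx":0,"dy":0,"dz":0,"spin":0,"gripper":0.05},
    {"dx":0,"dy":0,"dz":0,"spin":0,"gripper":0.066},
    {"dx":0,"dy":0,"dz":0,"spin":0,"gripper":0.066},
    {"dx":0,"dy":0,"dz":0,"spin":0,"gripper":0.066},
    {"dx":0,"dy":0,"dz":0,"spin":0,"gripper":0.066},
    {"dx":0,"dy":0,"dz":0,"spin":0,"gripper":0.066},
    {"dx":0,"dy":0,"dz":0,"spin":0,"gripper":0.066}
  ],
  "newtons": 20
}}

```text
time: 32.4
tcp_pos: [0.5413, -0.1196, 0.006]
tcp_rot: [3.142, -0.0, 1.292]
contact_force: [-0.1, 0.1, 0.1]
grip_width: 0.775
gripper_force: 0.0
```

```bash
python3 g.py .5588 -.1344 .006 74
```

```text
t 32.4 tcp [ 0.5413 -0.1196  0.006 ] yaw 74.01 rp 3.1416 -0.0001 F [-0.09  0.07  0.07] M [-0.02 -0.    0.05] gw 0.775 0.0 q7 -0.74
dx -0.0094 dy 0.0209 dz -0.0000 spin 0.01
holder F [-0.1   0.05] board est [-1.9 -0.6]
```

Released with no contact. Now I rise straight up and clear the view for a check.

{"op": "apply_moves", "data": {
  "increments": [
    {"dx":0,"dy":0,"dz":-0.005,"spin":0,"gripper":0.066},
    {"dx":0,"dy":0,"dz":-0.01,"spin":0,"gripper":0.066},
    {"dx":0,"dy":0,"dz":-0.015,"spin":0,"gripper":0.066},
    {"dx":0,"dy":0,"dz":-0.025,"spin":0,"gripper":0.066},
    {"dx":0,"dy":0,"dz":-0.035,"spin":0,"gripper":0.066},
    {"dx":0,"dy":0,"dz":-0.035,"spin":0,"gripper":0.066},
    {"dx":0.03,"dy":0,"dz":-0.02,"spin":0,"gripper":0.066},
    {"dx":0.04,"dy":0,"dz":-0.02,"spin":0,"gripper":0.066},
    {"dx":0.045,"dy":0,"dz":0,"spin":0,"gripper":0.066},
    {"dx":0.045,"dy":0,"dz":0,"spin":0,"gripper":0.066}
  ]
}}

```text
time: 33.4
tcp_pos: [0.5859, 0.035, 0.1729]
tcp_rot: [3.139, -0.0, 1.29]
contact_force: [0.6, -0.0, 0.2]
grip_width: 0.774
gripper_force: 0.0
```

{"op": "apply_moves", "data": {
  "increments": [
    {"dx":0.04,"dy":0,"dz":0,"spin":0,"gripper":0.066},
    {"dx":0.03,"dy":0,"dz":0,"spin":0,"gripper":0.066},
    {"dx":0.02,"dy":0,"dz":0,"spin":0,"gripper":0.066},
    {"dx":0.01,"dy":0,"dz":0,"spin":0,"gripper":0.066},
    {"dx":0,"dy":0,"dz":0,"spin":0,"gripper":0.066},
    {"dx":0,"dy":0,"dz":0,"spin":0,"gripper":0.066},
    {"dx":0,"dy":0,"dz":0,"spin":0,"gripper":0.066},
    {"dx":0,"dy":0,"dz":0,"spin":0,"gripper":0.066},
    {"dx":0,"dy":0,"dz":0,"spin":0,"gripper":0.066},
    {"dx":0,"dy":0,"dz":0,"spin":0,"gripper":0.066}
  ]
}}

```text
time: 34.4
tcp_pos: [0.6129, 0.1296, 0.171]
tcp_rot: [-3.142, 0.0, 1.291]
contact_force: [0.3, 0.9, -0.6]
grip_width: 0.769
gripper_force: 0.0
```

```bash
python3 - <<'E'
from h import *
a=grab('scene'); b=grab('top')
u,v=365,185; c=cv2.resize(a['img'][v-50:v+50,u-50:u+50,::-1],(400,400),interpolation=cv2.INTER_CUBIC)
u,v=365,210; d=cv2.resize(b['img'][v-50:v+50,u-50:u+50,::-1],(400,400),interpolation=cv2.INTER_CUBIC)
cv2.imwrite('pics/p5.png',np.hstack([c,d]))
hsv=cv2.cvtColor(b['img'],cv2.COLOR_RGB2HSV); H,S,V=[hsv[...,i].astype(int) for i in range(3)]
m=(H>40)&(H<95)&(S>70); m[:174]=0;m[254:]=0;m[:,:316]=0;m[:,412:]=0
print(rect_mask(m,b,.015,(365,205))[2])
E
```

```text
((538.65673828125, -118.02117919921875), (99.66099548339844, 50.96967697143555), 73.89503479003906)
```

View pics/p5.png

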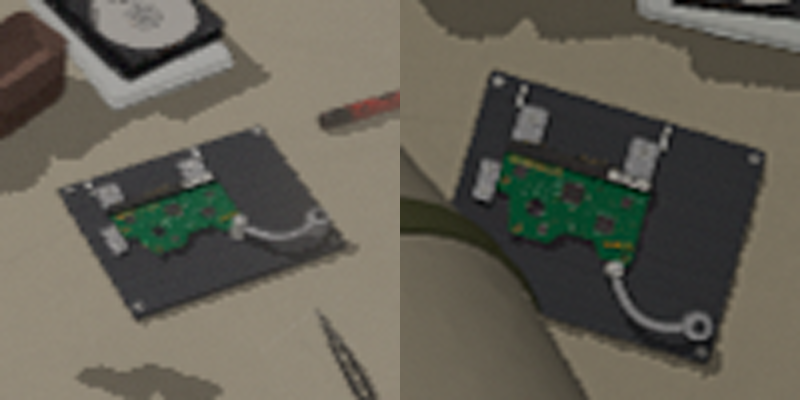

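Both views show the board clipped. The roller, at (613,270) in the right half, bears on its -x side, its end is on the stop and its connector side on both shoulders. Its yaw matches the holder's to about 0.1°.

```bash
python3 -c "
from h import *
print(arm.job_done())"
```

```text
the job is handed in; nothing more can be done
None
```

The board is clipped in the holder, square against both shoulders and on the end stop, with the robot clear and the job handed in at about 34.5 s; the stop press was inferred from wrist force at roughly 4.5 to 9 N, held for about 1 s, and no verdict came back.

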